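# Wind up the slack prop under the growing gutter

## Task

The screw prop under the middle of the white growing gutter has worked slack. With the steel bar that lies across the seed tray, turn the prop's threaded collar anticlockwise (seen from above), shifting the bar to the next hole whenever you run out of swing, until the head plate bears on the gutter and a last firm push on the bar moves the collar no further; then take the bar out and lay it back in or across the tray. Turn the collar only with the bar, and leave the two potted plants and the clay saucer where they are.

Things in the scene. Friction and masses are not known exactly. Their poses are not given: they have to be found in the camera images.
- gutter_stand: fixed stand: white gutter 660 mm long (along y), 50 wide, 45 high, underside 200 mm above the bench, seedlings to 310; legs 30 mm square at y = -285 and +285; in the middle a galvanised screw prop, base plate 100 mm square, 48 mm threaded tube up to 126 mm. Origin: on the bench, on the prop's upright axis; z up; -x is the open side towards the robot
- gutter_under (a point): point of the gutter's underside straight above the prop; axes as the stand
- prop_head (a point): centre of the top face of the prop's head plate (70 mm square, 6 thick) on the inner tube that rises with the collar; at the start 3 to 5 mm below gutter_under; tight when it meets it and can rise no further
- collar_hub (a point): centre of the collar, on the prop's axis, 82 to 88 mm above the bench. x axis: out along one of its holes; y axis: out along the next; z up, the turning axis. Hole mouths are 54 mm and hole floors 27 mm from this point, all at its height
- bar: loose steel turning bar, 220 mm, about 0.36 kg: shank 16 mm square from x = -95 to +65 mm, then a round nose 12 mm thick to x = +125 mm, its last 8 mm tapering to 6 mm. Origin: on the shank's underside, near the centre of mass; x along the bar towards the nose; bar axis 8 mm above the origin in z
- bar_tip (a point): end of the bar's nose, on the bar's axis; axes as the bar
- seed_tray: fixed empty black seed tray, open on top, outside 100 mm (x) by 180 mm (y), 50 mm high, walls 4 mm. Origin: centre of its underside, on the bench. The bar lies across its two long rims, nose towards +x, its middle over the tray with room inside for the fingers
- collar: the grey cast threaded collar (frame as collar_hub): four bosses 28 mm wide, 26 high, 90 degrees apart, each with a level radial hole 14 mm wide, 27 deep. Right-hand thread, rises 8 mm per turn anticlockwise seen from above. Turns stiffly (0.35 N m), stays where left, stops solidly when the head meets the gutter, 0.37 to 0.62 turn from the start
- pot_left: loose black plant pot with a plant, 84 mm wide, 75 mm high (plant to 160 mm), standing under the gutter on the +y side of the prop. Origin: centre of its underside
- pot_right: the same, on the -y side of the prop
- saucer: loose clay saucer, 144 mm wide, 32 mm high, on the bench on the other side from the tray. Origin: centre of its underside
Not all that is in view belongs to the job. What is meant by the bar is not yellow, and is the larger of those in its own colour.

How it is judged:
By the outcome, as a careful person would: the job done as asked, in the order asked, and still so for the second after the job is handed in, with the robot touching nothing.
It also fails if it takes over 72 s, if anything falls off the work surface, if the arm or the gripper's body presses on something with over 40 N, if the wrist force passes 120 N, or if a joint passes its speed limit or range.

## Robot

A 7-joint arm with a two-finger parallel gripper is mounted at the origin on the work surface. World frame = base frame: x ahead of the robot, y to its left, z up, the work surface at z = 0. Lengths are in m, angles in rad, forces in N, time in s.
With the tool pointing down it reaches from about 0.425 to 0.95 m from the base axis. Payload 4.7 kg.
Tool frame: the origin (TCP) lies on the centre line of the jaws, within the pads' length; the fingertips stand tcp_to_tips ahead of it and the grasp point (between the pads) lies 8 mm behind it (tcp_to_tips is the distance from the TCP to the fingertips, in m); z points along the fingers, y is the line along which they close (so a half turn about z gives the same grasp; the last joint's range is limited). The gripper opens to 85 mm and grips with 20 to 120 N. Pads are 22 mm wide; open, the fingers measure 114 mm over their backs; the gripper's body (76 mm by 85 mm) begins 54 mm behind the grasp point. The pads swing forward as they close: fully open they stand 13 mm farther back than shut.
Start: joints at [1.192, 0.469, -0.049, 1.532, 0.024, 1.141, -0.082], TCP at [0.231, -0.634, 0.242] pointing down, gripper open.
Joint ranges: [-2.59, 2.59], [-0.33, 1.99], [-1.39, 1.29], [0.1, 2.45], [-1.04, 4.18], [0.21, 1.99], [-2.66, 2.66]. Speed limits (rad/s): [2.57, 2.57, 3.14, 3.14, 3.14, 3.14, 3.14].

## Interface

Orientations are given as a rotation vector (axis times angle).
In Python, from cell import * gives the robot as it stands.
- The arm moves only by the tool send_rows, never from a script. Its argument "increments" is a list of rows, each a list of 4 numbers: the shift along the world's x, y, z in mm, then the turn about the world's z in rad. In form: [[dx, dy, dz, twist], ...]. A call has 1 to 20 rows; each row shifts and turns the commanded pose from where the row before left it; what a row does not reach is not made up. A row lasts 1/12 s, in which the tool goes at most 41.7 mm and 7.16 degrees, less where a joint would pass 70% of its speed; a pose out of reach is approached as far as the arm can. A call is refused whole if a number of a shift passes 41.7 or a number of a turn 0.125, either way. A call with a gripper value outside its range is refused whole. "hand" is the finger opening in mm, from 0 to 85.4, set as the call begins (left out, the last holds). The fingers move at their own pace and stop on an object; "grip_force" is the grip in N (left out, the last holds). Time passes only in rows, so rows that do not move let the fingers close. It gives the time, the measured TCP pose, the force, the opening and the grip force at its end, in the units of the state.
- observe(): the state, without advancing time (a new reading comes with each control period).
- grab_frame(name): name is "side" or "top"; returns the picture (384x512x3 uint8, red, green, blue); there is no depth.
- get_calibration(name): a dict with "camera_matrix" (3x3 intrinsics, pixels), "cam_to_world" (4x4, takes a point from camera to world coordinates). Camera axes: x right, y up, looking along -z (the intrinsics and any distortion apply to the point x, -y, -z); pixel columns grow to the right and rows downward; lengths in m; the calibration is good to about 2 mm. A picture is of the moment at which its call begins. get_calibration takes no time and is no camera call.
- sign_off(): hands the job in; it is judged then, once.
Trained networks look in the newest picture that a camera, given by its name, has taken for a name from the list of things; names that differ only in an ending like _2 or _b are one class to them, and where a whole thing is asked for, a point or a joint stands for the part that bears it (a point fixed in the world has none). Each returns a list of dicts, best first, with "p" (0 to 1); they miss things now and then, are a little off and sometimes report something else, mostly with a low value. They report only what shows in the picture. A call takes as long as a camera call. They do not tell look-alikes from the thing itself.
- outline_of(camera, query): "pixels" (384x512 bool, what is visible of it) and "position" ([column, row] in pixels, amid what is visible of it).
- landmark_of(camera, query): "position" ([column, row] in pixels: a listed point, or the origin of a listed thing).
The state is a dict: "clock": time; "joint_positions": joint angles; "joint_vel": joint speeds; "joint_torque": joint torques, N m; "position": TCP position; "tool_rot": TCP orientation; "contact_force": force on the tool from outside, world axes, zero at the start; "ft_torque": the same for the moment, N m; "opening": finger opening in m; "grasp_force": force on a finger pad.
Only numpy, scipy, OpenCV 4.12 (cv2) and the standard library are available. Lean on these libraries where they do the work, as an engineer would, in place of code of your own. Each camera call takes 0.05 s, during which the arm holds its last target. There are 200 camera calls.

## Working session

There is one attempt and no reset: what is moved stays moved. The work goes in short steps, Python scripts to look and compute and a tool call to move; the robot and the scene stay as the last step left them, time stands still between calls to the robot, and variables do not carry over. Pictures are saved under pics/ and viewed, at most 10 in all, crops included, and the job is handed in when it is done.

Besides the shell and the picture viewer there is one more tool, called after "Request:" by a JSON object that holds its "api" and its "payload", one argument or row to a line. send_rows: Moves the arm, as the interface text tells. Its arguments: {"type":"object","properties":{"increments":{"type":"array","items":{"type":"array","items":{"type":"number"}}},"hand":{"type":"number"},"grip_force":{"type":"number"}},"required":["increments"]}

```bash
mkdir -p pics; ls
cat > h.py <<'E'
from cell import *
import numpy as np, cv2
def proj(cam,P):
    c=get_calibration(cam); T=np.linalg.inv(np.array(c['cam_to_world'])); K=np.array(c['camera_matrix'])
    p=T[:3,:3]@np.array(P,float)+T[:3,3]; p=K@np.array([p[0],-p[1],-p[2]]); return p[:2]/p[2]
def ray(cam,uv):
    c=get_calibration(cam); T=np.array(c['cam_to_world']); K=np.array(c['camera_matrix'])
    d=np.linalg.inv(K)@np.array([uv[0],uv[1],1.]); d=T[:3,:3]@np.array([d[0],-d[1],-d[2]]); return T[:3,3],d/np.linalg.norm(d)
def atz(cam,uv,z):
    o,d=ray(cam,uv); return o+d*(z-o[2])/d[2]
def tri(uv1,uv2):
    A=np.zeros((3,3));b=np.zeros(3)
    for c,u in(('side',uv1),('top',uv2)):
        o,d=ray(c,u);M=np.eye(3)-np.outer(d,d);A+=M;b+=M@o
    return np.linalg.solve(A,b)
def save(cam,name,box=None,s=1):
    im=grab_frame(cam)[:,:,::-1]
    if box: im=im[box[1]:box[3],box[0]:box[2]]
    im=cv2.resize(np.ascontiguousarray(im),None,fx=s,fy=s,interpolation=cv2.INTER_CUBIC); cv2.imwrite('pics/'+name,im)
E
python3 - <<'E'
from h import *
np.set_printoptions(precision=3,suppress=True)
for c in('side','top'):
    k=get_calibration(c);print(c,k)
    im=grab_frame(c)[:,:,::-1];cv2.imwrite(f'pics/{c}0.png',cv2.resize(np.ascontiguousarray(im),(800,600)))
    for q in('bar','bar_tip','seed_tray','collar_hub','prop_head','gutter_under','gutter_stand','saucer','pot_left','pot_right','collar'):
        print(c,q,[(np.round(r['position'],1),round(r['p'],2)) for r in landmark_of(c,q)][:3])
print(observe())
E
```

```text
pics
side {'camera_matrix': array([[389.106,   0.   , 246.972],
       [  0.   , 389.106, 188.274],
       [  0.   ,   0.   ,   1.   ]]), 'cam_to_world': array([[-0.958,  0.147, -0.246,  0.171],
       [-0.286, -0.545,  0.788,  1.182],
       [-0.019,  0.825,  0.565,  0.914],
       [ 0.   ,  0.   ,  0.   ,  1.   ]])}
side bar [(array([246.1, 259.8]), 0.97), (array([230.2, 341.8]), 0.96), (array([298.5, 243.6]), 0.58)]
side bar_tip [(array([282., 231.]), 0.66), (array([211.1, 248.3]), 0.65)]
side seed_tray [(array([196.5, 169.1]), 0.72), (array([249.1, 272.3]), 0.63)]
side collar_hub [(array([198.2, 194.5]), 0.54)]
side prop_head [(array([194.8, 166.5]), 0.77), (array([161.8, 244.1]), 0.72)]
side gutter_under [(array([199.3, 167.4]), 0.92)]
side gutter_stand [(array([202.2, 211.3]), 0.68)]
side saucer [(array([296.2, 162.5]), 0.81)]
side pot_left [(array([160.9, 243.3]), 0.84)]
side pot_right [(array([213.6, 184.8]), 0.61)]
side collar [(array([195.3, 197. ]), 0.77)]
top {'camera_matrix': array([[409.178,   0.   , 260.161],
       [  0.   , 409.178, 198.028],
       [  0.   ,   0.   
[... 706 characters left out ...]
ucer [(array([415.7, 236.5]), 0.91)]
top pot_left [(array([206.7, 138.2]), 0.56)]
top pot_right [(array([322.5, 148.6]), 0.61), (array([264.1, 152. ]), 0.5)]
top collar [(array([266.4, 152.5]), 0.85)]
{'clock': 1.2, 'joint_positions': array([ 1.192,  0.469, -0.049,  1.533,  0.024,  1.141, -0.082]), 'joint_vel': array([-0.002,  0.002,  0.   , -0.001,  0.002,  0.   , -0.   ]), 'joint_torque': array([  0.   , -51.018,  -0.046, -23.801,   0.011,   0.001,   0.   ]), 'position': array([ 0.231, -0.634,  0.242]), 'tool_rot': array([3.094, 0.547, 0.   ]), 'contact_force': array([ 0.143, -0.231,  0.012]), 'ft_torque': array([-0.047,  0.041,  0.016]), 'grasp_force': 0.0, 'opening': 0.08515372093028657}
```

View pics/side0.png

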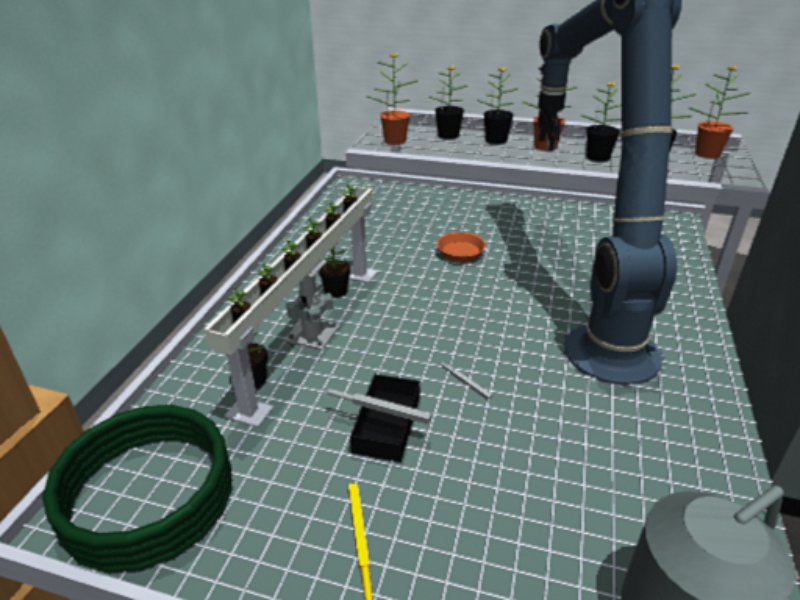

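View pics/top0.png

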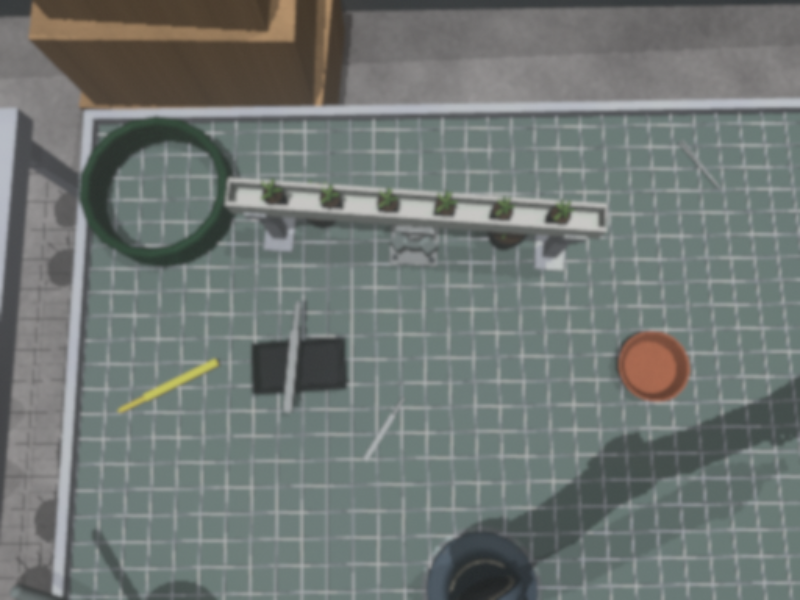

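The side view shows the light-grey bar across the black tray (800-px coords ~(385,403)), with a smaller grey bar and a yellow one as decoys. The prop is at ~(312,310) in the side view and ~(415,245) in the top view. Next I measure these.

Run:
```python
from h import *
import cell; print(getattr(cell,'tcp_to_tips',None))
np.set_printoptions(precision=4,suppress=True)
save('side','s1.png',(170,140,230,230),8); save('top','t1.png',(150,110,300,270),5)
print('gutter_under',tri([199.3,167.4],[264.9,133.4]))
for n in('prop_head','collar_hub','gutter_stand','pot_right','saucer','seed_tray','pot_left'):
    L={'prop_head':([194.8,166.5],[261.5,138.1]),'collar_hub':([198.2,194.5],[264,149]),'gutter_stand':([202.2,211.3],[265.2,153.3]),'pot_right':([213.6,184.8],[322.5,148.6]),'saucer':([296.2,162.5],[415.7,236.5]),'seed_tray':([249.1,272.3],[188.5,234.5]),'pot_left':([160.9,243.3],[206.7,138.2])}[n]
    print(n,tri(*L))
for c in('top','side'):
  for q in('bar','seed_tray','collar','gutter_stand'):
    for r in outline_of(c,q):
        m=r['pixels'];ys,xs=np.nonzero(m)
        P=np.stack([xs,ys],1).astype(float);mu=P.mean(0);u=np.linalg.svd(P-mu,full_matrices=False)[2][0]
        t=(P-mu)@u; a,b=mu+u*t.min(),mu+u*t.max()
        z={'bar':.058,'seed_tray':.05,'collar':.085,'gutter_stand':.2}[q]
        print(c,q,round(r['p'],2),len(P),mu,a,b,atz(c,a,z),atz(c,b,z))
        np.save(f'm_{c}_{q}_{int(mu[0])}.npy',m)
```

```text
0.011
gutter_under [0.6886 0.1186 0.2104]
prop_head [0.6858 0.1316 0.2183]
collar_hub [0.6896 0.1229 0.0931]
gutter_stand [0.6912 0.1162 0.0119]
pot_right [ 0.7109 -0.0719  0.0063]
saucer [ 0.4159 -0.3619 -0.0064]
seed_tray [0.4312 0.3655 0.0095]
pot_left [0.7574 0.3114 0.0023]
top bar 0.71 406 [187.0296 231.4877] [190.8676 192.9868] [183.7906 263.9791] [0.5612 0.3522 0.058 ] [0.3436 0.3715 0.058 ]
top bar 0.61 167 [244.3293 276.9102] [258.0314 255.0197] [233.286  294.5531] [0.3665 0.1466 0.058 ] [0.2507 0.2225 0.058 ]
top seed_tray 0.68 1712 [190.8394 234.2465] [219.8327 232.4518] [160.0712 236.151 ] [0.4376 0.2631 0.05  ] [0.4295 0.4469 0.05  ]
top collar 0.73 412 [265.2379 153.3083] [250.1492 152.4316] [279.2833 154.1243] [0.6807 0.1656 0.085 ] [0.6737 0.0756 0.085 ]
top collar 0.61 261 [264.8582 155.9962] [250.9322 155.2255] [278.1808 156.7334] [0.6717 0.1633 0.085 ] [0.6655 0.0792 0.085 ]
top collar 0.18 383 [187.1018 231.4543] [190.7903 192.9799] [183.9728 264.0933] [0.5565 0.3479 0.085 ] [0.3432 0.3661 0.085 ]
top gutter_stand 0.83 7295 [266.3049 138.6578] [144.4308 130.3908] 
[... 259 characters left out ...]
6 383.2335] [0.4367 0.5557 0.058 ] [0.3478 0.7396 0.058 ]
side bar 0.4 275 [197.4545 197.6182] [212.5195 195.0633] [182.8466 200.0955] [0.6585 0.0666 0.058 ] [0.7546 0.1264 0.058 ]
side bar 0.2 4988 [184.7428 189.9092] [234.627 120.02 ] [135.2135 259.301 ] [ 0.789  -0.6019  0.058 ] [0.7678 0.452  0.058 ]
side seed_tray 0.61 1578 [245.7687 268.6984] [257.4377 239.9323] [235.4139 294.2245] [0.4289 0.2568 0.05  ] [0.4286 0.4918 0.05  ]
side collar 0.77 244 [198.3525 197.4959] [212.3174 194.4601] [184.1279 200.5882] [0.6453 0.0984 0.085 ] [0.7305 0.1613 0.085 ]
side gutter_stand 0.97 5402 [184.7671 190.94  ] [235.1582 119.6972] [135.3142 260.8564] [ 0.6853 -0.3096  0.2   ] [0.6657 0.5782 0.2   ]
```

View pics/s1.png

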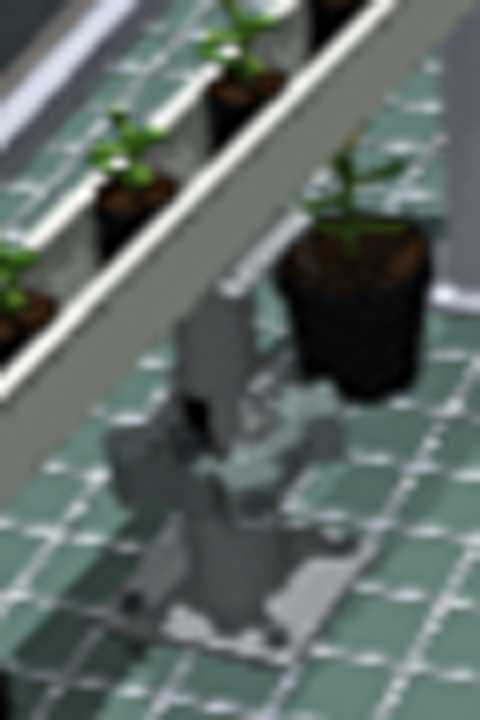

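View pics/t1.png

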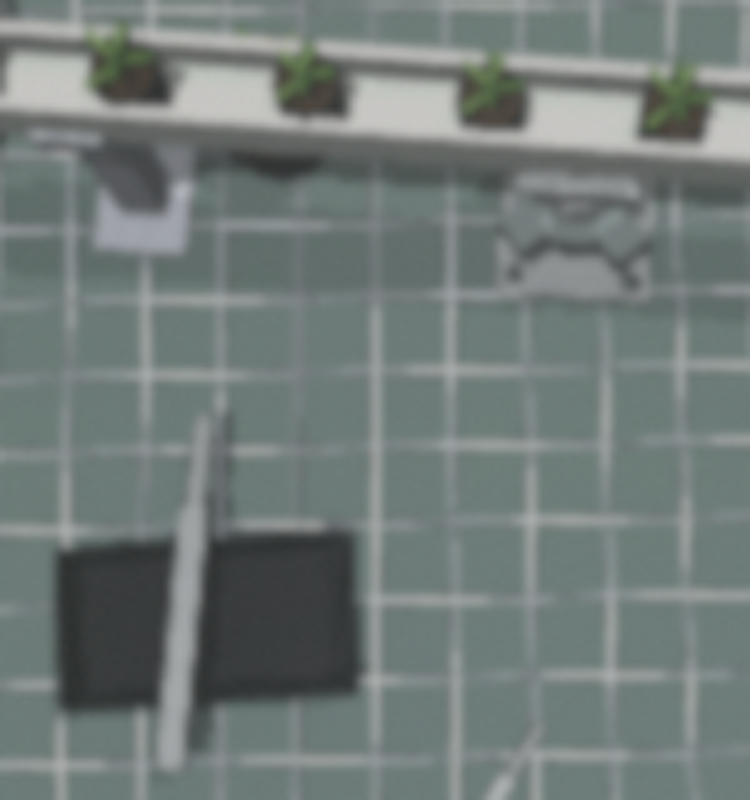

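Hole phase looks roughly 45° off the stand axes, with two bosses facing the robot side. I'll fit the stand and the collar by silhouette, then move.

```bash
cat > fit.py <<'E'
from h import *
from scipy.optimize import minimize
import glob
np.set_printoptions(precision=4,suppress=True)
cal={c:get_calibration(c) for c in('side','top')}
def pj(c,P):
    T=np.linalg.inv(np.array(cal[c]['cam_to_world']));K=np.array(cal[c]['camera_matrix'])
    p=P@T[:3,:3].T+T[:3,3];p=np.stack([p[:,0],-p[:,1],-p[:,2]],1)@K.T;return p[:,:2]/p[:,2:]
def box(x0,x1,y0,y1,z0,z1): return np.array([[x,y,z] for x in(x0,x1) for y in(y0,y1) for z in(z0,z1)],float)
def render(c,parts,x,y,a,s=4):
    R=np.array([[np.cos(a),-np.sin(a),0],[np.sin(a),np.cos(a),0],[0,0,1]])
    im=np.zeros((384*s,512*s),np.uint8)
    for p in parts:
        q=pj(c,p@R.T+[x,y,0]);h=cv2.convexHull(((q+.5)*s-.5).astype(np.float32))
        cv2.fillConvexPoly(im,(h*16).round().astype(np.int32),255,shift=4)
    return cv2.resize(im,(512,384),interpolation=cv2.INTER_AREA)/255.
th=np.linspace(0,6.283,24)
def cyl(r,z0,z1): return np.array([[r*np.cos(t),r*np.sin(t),z] for t in th for z in(z0,z1)])
E
python3 - <<'E'
from fit import *
def load(c,q):
    return {f:np.load(f).astype(float) for f in glob.glob(f'm_{c}_{q}_*.npy')}
g={c:max(load(c,'gutter_stand').values(),key=lambda m:m.sum()) for c in('side','top')}
st=[box(-.025,.025,-.33,.33,.2,.245),box(-.015,.015,-.3,-.27,0,.2),box(-.015,.015,.27,.3,0,.2),box(-.05,.05,-.05,.05,0,.006),cyl(.024,0,.126)]
def cost(v,cs): 
    s=0
    for c in cs:
        r=render(c,st,*v); s+=np.abs(r-g[c]).sum()/g[c].sum()
    return s
for cs in(('side',),('top',),('side','top')):
    r=minimize(cost,[.689,.118,-.087],args=(cs,),method='Nelder-Mead',options=dict(initial_simplex=[[.689,.118,-.087],[.70,.118,-.087],[.689,.13,-.087],[.689,.118,-.04]],xatol=1e-4,fatol=1e-4))
    print(cs,r.x,r.fun)
x,y,a=r.x
for f in sorted(glob.glob('m_*_collar_*')): print(f,np.load(f).sum())
# collar phase scan, edge overlay
for c in('side','top'):
    ms=load(c,'collar');
    for f,m in ms.items():
        out=[]
        for d in range(0,90,5):
            R=[]
            for k in range(4):
                t=np.radians(d+90*k);b=box(.024,.054,-.014,.014,.072,.098)
                M=np.array([[np.cos(t),-np.sin(t),0],[np.sin(t),np.cos(t),0],[0,0,1]]);R.append(b@M.T)
            gut=render(c,st[:1],x,y,a)
            re=render(c,R+[cyl(.034,.072,.098)],x,y,a)
            if c=='top': re=re*(1-gut)
            out.append(round(np.abs(re-m).sum()/m.sum(),2))
        print(f,out)
E
```

```text
('side',) [ 0.6967  0.1171 -0.0902] 0.17341434907913553
('top',) [ 0.6953  0.1179 -0.0874] 0.09806394387775673
('side', 'top') [ 0.6958  0.1179 -0.0887] 0.27602854817820527
m_side_collar_198.npy 244
m_top_collar_187.npy 383
m_top_collar_264.npy 261
m_top_collar_265.npy 412
m_side_collar_198.npy [np.float64(1.21), np.float64(1.2), np.float64(1.18), np.float64(1.12), np.float64(1.03), np.float64(0.96), np.float64(0.89), np.float64(0.83), np.float64(0.82), np.float64(0.84), np.float64(0.88), np.float64(0.94), np.float64(1.0), np.float64(1.05), np.float64(1.1), np.float64(1.15), np.float64(1.18), np.float64(1.2)]
m_top_collar_264.npy [np.float64(1.6), np.float64(1.57), np.float64(1.52), np.float64(1.42), np.float64(1.29), np.float64(1.15), np.float64(1.0), np.float64(0.87), np.float64(0.77), np.float64(0.73), np.float64(0.79), np.float64(0.9), np.float64(1.03), np.float64(1.17), np.float64(1.33), np.float64(1.46), np.float64(1.55), np.float64(1.59)]
m_top_collar_187.npy [np.float64(2.17), np.float64(2.17), np.float64(2.18), np.float64(2.17), np.float64(2.15), np.float64(2.13), np.float64(2.11), np.float64(2.1), np.float64(2.09), np.float64(2.09), np.float64(2.09), np.float64(2.1), np.float64(2.11), np.float64(2.13), np.float64(2.15), np.float64(2.17), np.float64(2.17), np.float64(2.17)]
m_top_collar_265.npy [np.float64(0.73), np.float64(0.7), np.float64(0.66), np.float64(0.59), np.float64(0.51), np.float64(0.42), np.float64(0.34), np.float64(0.28), np.float64(0.22), np.float64(0.22), np.float64(0.27), np.float64(0.35), np.float64(0.41), np.float64(0.49), np.float64(0.57), np.float64(0.65), np.float64(0.7), np.float64(0.73)]
```

Request:
{"api": "send_rows", "payload": {
  "hand": 85,
  "grip_force": 100,
  "increments": [
    [16,31.7,0,0.12],
    [16,31.7,0,0.12],
    [16,31.7,0,0.12],
    [16,31.7,0,0.12],
    [16,31.7,0,0.12],
    [16,31.7,0,0.12],
    [16,31.7,0,0.12],
    [16,31.7,0,0.12],
    [16,31.7,0,0.12],
    [16,31.7,0,0.12],
    [16,31.7,0,0.12],
    [16,31.7,0,0.12],
    [16,31.7,0,0.12],
    [16,31.7,0,0.12],
    [16,31.7,0,0.12],
    [16,31.7,0,0.12],
    [16,31.7,0,0.12],
    [16,31.7,0,0.12],
    [16,31.7,0,0.12],
    [16,31.7,0,0.12]
  ]
}}

```text
clock: 3.37
position: [0.552, 0.0012, 0.2427]
tool_rot: [0.603, 3.082, -0.0]
contact_force: [-0.4, -0.9, -0.1]
opening: 0.0851
grasp_force: 0.0
```

Request:
{"api": "send_rows", "payload": {
  "increments": [
    [-11,28,0,0.025],
    [-11,28,0,0.025],
    [-11,28,0,0.025],
    [-11,28,0,0.025],
    [-11,28,0,0.025],
    [-11,28,0,0.025],
    [-11,28,0,0.025],
    [-11,28,0,0.025],
    [-11,28,0,0.025],
    [-11,28,0,0.025],
    [-11,28,0,0.025],
    [-11,28,0,0.025],
    [-5,30,0,0],
    [0,0,0,0],
    [0,0,0,0],
    [0,0,0,0]
  ]
}}

```text
clock: 4.7
position: [0.4147, 0.3652, 0.2421]
tool_rot: [0.145, 3.138, -0.001]
contact_force: [-0.0, -0.4, -0.0]
opening: 0.0851
grasp_force: 0.0
```

```bash
cat > s.py <<'E'
from h import *
from scipy.spatial.transform import Rotation as R
np.set_printoptions(precision=4,suppress=True)
def st():
    o=observe();x=R.from_rotvec(o['tool_rot']).as_matrix()
    print(round(o['clock'],2),'p',o['position'],'yawx',round(np.arctan2(x[1,0],x[0,0])%6.2832,4),'zc',x[:,2],'F',o['contact_force'],'M',o['ft_torque'],'op',round(o['opening']*1e3,1),'g',round(o['grasp_force'],1),'q',o['joint_positions'])
if __name__=='__main__': st()
E
python3 s.py
```

```text
4.7 p [0.4147 0.3652 0.2421] yawx 3.0493 zc [-0.    -0.001 -1.   ] F [-0.024  -0.4406 -0.0017] M [-0.0094 -0.0108  0.0658] op 85.1 g 0.0 q [-0.0837  0.416  -0.9302  1.7892  0.3682  1.1228  0.342 ]
```

Request:
{"api": "send_rows", "payload": {
  "increments": [
    [-0.5,0,-19,0],
    [-0.5,0,-19,0],
    [-0.5,0,-19,0],
    [-0.5,0,-19,0],
    [0,0,-19,0],
    [0,0,-19,0],
    [0,0,-19,0],
    [0,0,-19,0],
    [0,0,-19,0],
    [0,0,-19,0],
    [0,0,0,0],
    [0,0,0,0]
  ]
}}

```text
clock: 5.7
position: [0.4129, 0.3641, 0.0518]
tool_rot: [-0.148, -3.137, 0.003]
contact_force: [0.1, 0.2, 1.1]
opening: 0.0851
grasp_force: 0.0
```

Request:
{"api": "send_rows", "payload": {
  "hand": 0,
  "increments": [
    [0,0,0,0],
    [0,0,0,0],
    [0,0,0,0],
    [0,0,0,0],
    [0,0,0,0],
    [0,0,0,0],
    [0,0,0,0],
    [0,0,0,0],
    [0,0,0,0],
    [0,0,0,0]
  ]
}}

```text
clock: 6.53
position: [0.4126, 0.3657, 0.053]
tool_rot: [0.145, 3.138, -0.001]
contact_force: [-1.6, -2.4, 4.7]
opening: 0.014
grasp_force: 97.5
```

```bash
python3 s.py
```

```text
6.53 p [0.4126 0.3657 0.053 ] yawx 3.0493 zc [ 0.0006 -0.0007 -1.    ] F [-1.5796 -2.371   4.721 ] M [-0.3773  0.1716 -0.0751] op 14.0 g 97.5 q [-0.2357  0.6385 -0.758   1.9571  0.6155  0.7911  0.1314]
```

Request:
{"api": "send_rows", "payload": {
  "increments": [
    [0,0,10,0],
    [0,0,20,0],
    [0,0,20,0],
    [0,0,20,0],
    [0,0,15,0],
    [0,0,0,0],
    [14.8,-7.4,0,-0.0815],
    [14.8,-7.4,0,-0.0815],
    [14.8,-7.4,0,-0.0815],
    [14.8,-7.4,0,-0.0815],
    [14.8,-7.4,0,-0.0815],
    [14.8,-7.4,0,-0.0815],
    [14.8,-7.4,0,-0.0815],
    [14.8,-7.4,0,-0.0815],
    [14.8,-7.4,0,-0.0815],
    [14.8,-7.4,0,-0.0815],
    [0,0,0,0],
    [0,0,0,0]
  ]
}}

```text
clock: 8.03
position: [0.5603, 0.2906, 0.1358]
tool_rot: [-1.377, -2.822, 0.003]
contact_force: [0.1, 0.2, -3.1]
opening: 0.0141
grasp_force: 97.9
```

```bash
cat > ov.py <<'E'
from fit import *
import sys
# overlay: hub x,y,z phases -> mouth circles; dots at floor/mouth for each hole
def overlay(name,x,y,z,deg,boxes=dict(side=(170,150,240,240),top=(215,110,315,190)),s=6,extra=[]):
    ims=[]
    for c in('side','top'):
        b=boxes[c];im=np.ascontiguousarray(grab_frame(c)[b[1]:b[3],b[0]:b[2],::-1])
        im=cv2.resize(im,None,fx=s,fy=s,interpolation=cv2.INTER_CUBIC);raw=im.copy()
        f=lambda P:((pj(c,np.array(P,float))+.5-[b[0],b[1]])*s).astype(np.int32)
        for k in range(4):
            t=np.radians(deg+90*k);d=np.array([np.cos(t),np.sin(t),0]);n=np.array([-d[1],d[0],0])
            C=np.array([x,y,z])
            ring=[C+d*.054+n*.007*np.cos(q)+np.array([0,0,.007])*np.sin(q) for q in th]
            cv2.polylines(im,[f(ring)],True,(0,0,255),1)
            sq=[C+d*.054+n*.014*i+np.array([0,0,.013])*j for i,j in((1,1),(1,-1),(-1,-1),(-1,1))]
            cv2.polylines(im,[f(sq)],True,(0,255,255),1)
        for e in extra: cv2.circle(im,tuple(int(v) for v in f([e])[0]),3,(255,0,255),1)
        ims+=[raw,im]
    h=max(i.shape[0] for i in ims);w=[cv2.copyMakeBorder(i,0,h-i.shape[0],0,0,0) for i in ims]
    top=np.hstack(w[:2]);bot=np.hstack(w[2:]);m=max(top.shape[1],bot.shape[1])
    o=np.vstack([cv2.copyMakeBorder(i,0,0,0,m-i.shape[1],0) for i in(top,bot)])
    k=min(800/o.shape[1],600/o.shape[0],1);cv2.imwrite('pics/'+name,cv2.resize(o,None,fx=k,fy=k,interpolation=cv2.INTER_AREA))
E
python3 s.py
python3 - <<'E'
from ov import *
from s import *
o=observe();p=o['position'];x=R.from_rotvec(o['tool_rot']).as_matrix()[:,0]
tip=p-x*.150+np.array([0,0,.005])
print('tip pred',tip)
for c in('side','top'):
    im=grab_frame(c)
    print(c,'pred px',pj(c,tip[None]),[(np.round(r['position'],1),round(r['p'],2)) for r in landmark_of(c,'bar_tip')[:3]])
for n in range(3):
  for c in('side','top'):
    grab_frame(c);print(c,[(np.round(r['position'],1),round(r['p'],2)) for r in landmark_of(c,'collar_hub')[:2]],end=' ')
print(pj('side',np.array([[.696,.118,.085]])),pj('top',np.array([[.696,.118,.085]])))
overlay('ov1.png',.6958,.1179,.085,38,boxes=dict(side=(165,150,235,240),top=(225,130,295,180)),extra=[tip])
E
```

```text
8.03 p [0.5603 0.2906 0.1358] yawx 2.2339 zc [-0.0021 -0.0013 -1.    ] F [ 0.0554  0.152  -3.0696] M [ 0.0708  0.1299 -0.0225] op 14.1 g 97.9 q [-0.1154  0.5807 -0.6082  1.7188  0.39    0.9684 -0.2091]
tip pred [0.6526 0.1724 0.1408]
side pred px [[201.633  192.9308]] [(array([200.8, 193.9]), 0.71), (array([277.2, 232. ]), 0.51)]
top pred px [[247.5352 156.5971]] [(array([ 73.7, 261.8]), 0.69), (array([256.1, 253.6]), 0.59), (array([248.2, 159.3]), 0.45)]
side [(array([200.9, 193.8]), 0.61)] top [(array([262.2, 148.6]), 0.7), (array([266.6, 153.9]), 0.51)] side [(array([200.8, 194.6]), 0.58)] top [(array([265.5, 144.4]), 0.53)] side [(array([202.2, 193.9]), 0.63), (array([197.6, 197.2]), 0.15)] top [(array([268.4, 145.3]), 0.79)] [[197.5558 195.3476]] [[265.4265 147.3799]]
```

View pics/ov1.png

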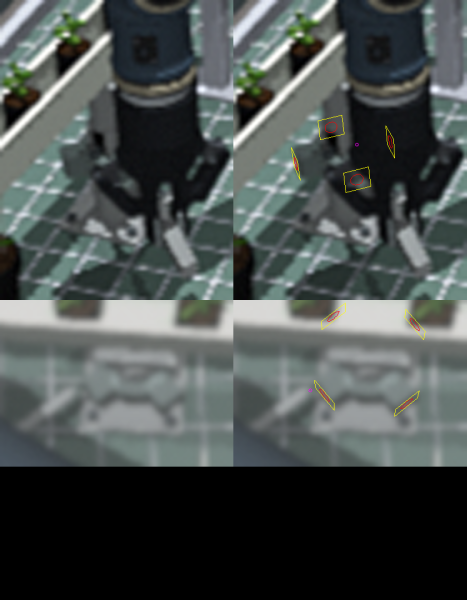

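The top overlay fits the bosses at 38°. In the side view I want a closer check of the front hole mouth against the first, unobstructed picture.

Run:
```python
from fit import *
im=cv2.imread('pics/s1.png');im=im[330:600,60:400];im=cv2.resize(im,None,fx=1.17,fy=1.17)
im=np.clip((im.astype(float)-30)*1.9,0,255).astype(np.uint8)
o=[im.copy()]
for D in(38,):
    a=im.copy()
    for k in range(4):
        t=np.radians(D+90*k);d=np.array([np.cos(t),np.sin(t),0]);n=np.array([-d[1],d[0],0]);C=np.array([.6958,.1179,.085]);u=np.array([0,0,1])
        f=lambda P:(((pj('side',np.array(P))+.5-[170,140])*8-[60,330])*1.17).astype(np.int32)
        cv2.polylines(a,[f([C+d*.054+n*.007*np.cos(q)+u*.007*np.sin(q) for q in th])],True,(0,0,255),1)
        cv2.polylines(a,[f([C+d*.054+n*.014*i+u*.013*j for i,j in((1,1),(1,-1),(-1,-1),(-1,1))])],True,(0,255,255),1)
    o.append(a)
cv2.imwrite('pics/s2.png',np.hstack(o))
```

```text
(no output)
```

View pics/s2.png

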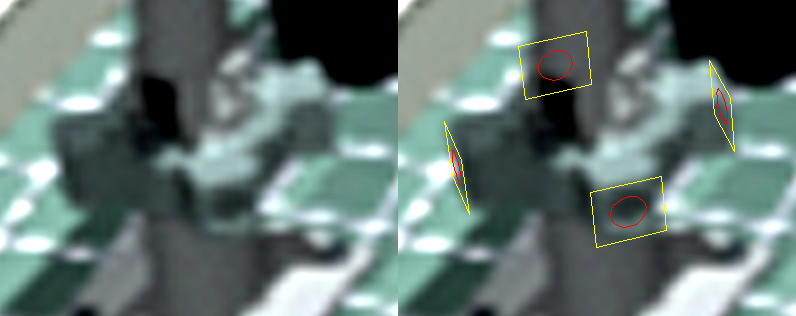

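The true front hole shows at (235,205) in the left half, ~0.5 px right and 0.75 px above the overlay. That puts the hole at z ≈ 0.087 and its direction at ≈ 129.5°. Descending to 12 mm in front of the mouth.

Request:
{"api": "send_rows", "payload": {
  "increments": [
    [-0.6,-2,0,0.009],
    [-0.6,-2,0,0.009],
    [-0.7,-2,0,0.008],
    [0,0,-10,0],
    [0,0,-10,0],
    [0,0,-10,0],
    [0,0,-10,0],
    [0,0,-10,0],
    [0,0,-4,0],
    [0,0,0,0],
    [0,0,0,0],
    [0,0,0,0]
  ]
}}

```text
clock: 9.93
position: [0.5588, 0.2863, 0.0838]
tool_rot: [1.339, 2.842, 0.002]
contact_force: [0.1, 0.7, -3.4]
opening: 0.0146
grasp_force: 98.0
```

```bash
python3 s.py
python3 - <<'E'
from fit import *
from s import R
o=observe();p=o['position'];x=R.from_rotvec(o['tool_rot']).as_matrix()[:,0]
tip=p-x*.150+np.array([0,0,.005]);back=p-x*.09+np.array([0,0,.005]);print('tip',tip)
ims=[]
for c,b in(('side',(180,180,230,220)),('top',(235,140,285,180))):
    im=np.ascontiguousarray(grab_frame(c)[b[1]:b[3],b[0]:b[2],::-1]);im=cv2.resize(im,None,fx=8,fy=8,interpolation=cv2.INTER_CUBIC)
    im=np.clip((im.astype(float)-30)*1.5,0,255).astype(np.uint8);a=im.copy()
    f=lambda P:((pj(c,np.array(P))+.5-b[:2])*8).astype(np.int32)
    t=np.radians(129.5);d=np.array([np.cos(t),np.sin(t),0]);n=np.array([-d[1],d[0],0]);C=np.array([.6958,.1179,.0865]);u=np.array([0,0,1])
    cv2.polylines(a,[f([C+d*.054+n*.007*np.cos(q)+u*.007*np.sin(q) for q in th])],True,(0,0,255),1)
    cv2.polylines(a,[f([C+d*.054+n*.014*i+u*.013*j for i,j in((1,1),(1,-1),(-1,-1),(-1,1))])],True,(0,255,255),1)
    y=np.array([-x[1],x[0],0])
    for s in(1,-1): cv2.polylines(a,[f([tip+x*.008+y*.006*s,back+y*.006*s])],False,(255,0,255),1)
    cv2.polylines(a,[f([tip,back])],False,(255,0,0),1)
    ims.append(np.hstack([im,a]))
    print(c,[(np.round(r['position'],1),round(r['p'],2)) for r in landmark_of(c,'bar_tip')[:3]],pj(c,tip[None]))
cv2.imwrite('pics/pre.png',np.vstack(ims)[:, :800])
E
```

```text
9.93 p [0.5588 0.2863 0.0838] yawx 2.2609 zc [ 0.0009  0.0008 -1.    ] F [ 0.1235  0.7228 -3.3565] M [ 0.1046  0.0226 -0.0416] op 14.6 g 98.0 q [-0.1272  0.6365 -0.5837  1.7648  0.4416  0.873  -0.2198]
tip [0.6543 0.1706 0.0888]
side [(array([281.7, 230.5]), 0.69)] [[202.6093 204.5588]]
top [(array([ 72. , 261.1]), 0.65), (array([247.6, 160. ]), 0.61), (array([257.1, 252.6]), 0.43)] [[248.5894 160.4332]]
```

```bash
python3 -c "
import cv2;i=cv2.imread('pics/pre.png');print(i.shape);s=min(800/i.shape[1],600/i.shape[0],1);cv2.imwrite('pics/pre.png',cv2.resize(i,None,fx=s,fy=s))"
```

```text
(640, 800, 3)
```

View pics/pre.png

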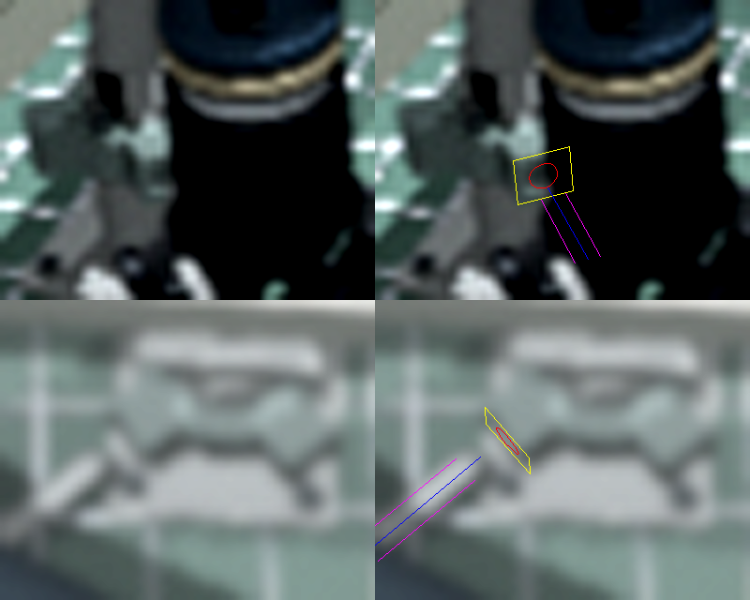

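Request:
{"api": "send_rows", "payload": {
  "increments": [
    [-1.2,-1,-2,0],
    [0,0,0,0],
    [0,0,0,0]
  ]
}}

```text
clock: 10.38
position: [0.5571, 0.2846, 0.0813]
tool_rot: [-1.339, -2.842, 0.0]
contact_force: [0.5, 0.1, -4.2]
opening: 0.014
grasp_force: 98.0
```

Request:
{"api": "send_rows", "payload": {
  "increments": [
    [1.9,-2.3,0,0],
    [1.9,-2.3,0,0],
    [1.9,-2.3,0,0],
    [1.9,-2.3,0,0],
    [1.9,-2.3,0,0],
    [1.3,-1.5,0,0],
    [0,0,0,0]
  ]
}}

```text
clock: 10.97
position: [0.5686, 0.2715, 0.0813]
tool_rot: [1.34, 2.841, 0.001]
contact_force: [0.9, -0.3, -4.8]
opening: 0.0142
grasp_force: 97.9
```

```bash
python3 s.py
```

```text
10.97 p [0.5686 0.2715 0.0813] yawx 2.2602 zc [ 0.0004  0.0002 -1.    ] F [ 0.9433 -0.2812 -4.7551] M [ 0.1825 -0.007   0.0754] op 14.2 g 97.9 q [-0.1022  0.6424 -0.5807  1.7603  0.4437  0.8722 -0.193 ]
```

Request:
{"api": "send_rows", "payload": {
  "increments": [
    [1.3,-1.5,0,0],
    [1.3,-1.5,0,0],
    [1.3,-1.5,0,0],
    [0,0,0,0]
  ]
}}

```text
clock: 11.3
position: [0.5724, 0.2675, 0.0814]
tool_rot: [1.339, 2.842, 0.002]
contact_force: [1.4, 1.7, -4.7]
opening: 0.0142
grasp_force: 97.8
```

Request:
{"api": "send_rows", "payload": {
  "increments": [
    [1.3,-1.5,0,0],
    [1.3,-1.5,0,0],
    [1.3,-1.5,0,0],
    [0,0,0,0]
  ]
}}

```text
clock: 11.63
position: [0.5764, 0.2626, 0.0813]
tool_rot: [1.339, 2.841, 0.001]
contact_force: [0.6, 2.2, -4.7]
opening: 0.0141
grasp_force: 97.8
```

```bash
python3 s.py
```

```text
11.63 p [0.5764 0.2626 0.0813] yawx 2.2605 zc [ 0.0006  0.0003 -1.    ] F [ 0.5793  2.2378 -4.6958] M [ 0.5736 -0.1141  0.323 ] op 14.1 g 97.8 q [-0.0863  0.6465 -0.5796  1.7522  0.444   0.876  -0.1734]
```

Request:
{"api": "send_rows", "payload": {
  "increments": [
    [1.3,-1.5,0,0],
    [1.3,-1.5,0,0],
    [1.3,-1.5,0,0],
    [0,0,0,0],
    [0,0,0,0]
  ]
}}

```text
clock: 12.05
position: [0.5802, 0.2579, 0.0813]
tool_rot: [1.34, 2.841, 0.0]
contact_force: [2.4, 1.6, -4.7]
opening: 0.0142
grasp_force: 97.8
```

```bash
cat > arc.py <<'E'
from s import *
import sys
# prints hub-relative state and rounded swing rows: arc.py hx hy dtheta n
o=observe();p=o['position'];x=R.from_rotvec(o['tool_rot']).as_matrix()[:,0]
hx,hy,dt,n=map(float,sys.argv[1:5]);h=np.array([hx,hy])
r=p[:2]-h;th=np.arctan2(r[1],r[0]);print('r',np.hypot(*r),'th',np.degrees(th),'bar from',np.degrees(np.arctan2(x[1],x[0]))%360)
st()
n=int(n);q=h+np.hypot(*r)*np.array([[np.cos(th+dt*k),np.sin(th+dt*k)] for k in range(n+1)])
d=np.diff(q,axis=0)*1e3
print([[round(a,1),round(b,1),round(8*dt/6.2832,2),dt] for a,b in d])
E
python3 arc.py .6958 .1179 .06 20
```

```text
r 0.18155244249355376 th 129.52967717903138 bar from 129.5127473029594
12.05 p [0.5802 0.2579 0.0813] yawx 2.2604 zc [ 0.0006 -0.0002 -1.    ] F [ 2.4221  1.5803 -4.6534] M [ 0.5731 -0.185   0.3119] op 14.2 g 97.8 q [-0.0784  0.6485 -0.5788  1.7482  0.4445  0.8782 -0.1639]
[[np.float64(-8.2), np.float64(-7.2), 0.08, 0.06], [np.float64(-7.7), np.float64(-7.7), 0.08, 0.06], [np.float64(-7.3), np.float64(-8.1), 0.08, 0.06], [np.float64(-6.8), np.float64(-8.5), 0.08, 0.06], [np.float64(-6.2), np.float64(-8.9), 0.08, 0.06], [np.float64(-5.7), np.float64(-9.3), 0.08, 0.06], [np.float64(-5.1), np.float64(-9.6), 0.08, 0.06], [np.float64(-4.5), np.float64(-9.9), 0.08, 0.06], [np.float64(-3.9), np.float64(-10.2), 0.08, 0.06], [np.float64(-3.3), np.float64(-10.4), 0.08, 0.06], [np.float64(-2.7), np.float64(-10.6), 0.08, 0.06], [np.float64(-2.1), np.float64(-10.7), 0.08, 0.06], [np.float64(-1.4), np.float64(-10.8), 0.08, 0.06], [np.float64(-0.8), np.float64(-10.9), 0.08, 0.06], [np.float64(-0.1), np.float64(-10.9), 0.08, 0.06], [np.float64(0.5), np.float64(-10.9), 0.08, 0.06], [np.float64(1.2), np.float64(-10.8), 0.08, 0.06], [np.float64(1.8), np.float64(-10.7), 0.08, 0.06], [np.float64(2.5), np.float64(-10.6), 0.08, 0.06], [np.float64(3.1), np.float64(-10.4), 0.08, 0.06]]
```

Request:
{"api": "send_rows", "payload": {
  "increments": [
    [-8.2,-7.2,0.08,0.06],
    [-7.7,-7.7,0.08,0.06],
    [-7.3,-8.1,0.08,0.06],
    [-6.8,-8.5,0.08,0.06],
    [-6.2,-8.9,0.08,0.06],
    [-5.7,-9.3,0.08,0.06],
    [0,0,0,0]
  ]
}}

```text
clock: 12.63
position: [0.538, 0.2088, 0.0822]
tool_rot: [0.803, 3.036, 0.003]
contact_force: [2.5, 5.8, -6.1]
opening: 0.0139
grasp_force: 98.1
```

Request:
{"api": "send_rows", "payload": {
  "increments": [
    [-5.1,-9.6,0.08,0.06],
    [-4.5,-9.9,0.08,0.06],
    [-3.9,-10.2,0.08,0.06],
    [-3.3,-10.4,0.08,0.06],
    [-2.7,-10.6,0.08,0.06],
    [-2.1,-10.7,0.08,0.06],
    [0,0,0,0]
  ]
}}

```text
clock: 13.22
position: [0.5155, 0.1475, 0.0822]
tool_rot: [-0.249, -3.131, -0.001]
contact_force: [-0.3, 6.7, -5.2]
opening: 0.0145
grasp_force: 98.7
```

```bash
python3 arc.py .6958 .1179 .06 17
```

```text
r 0.18274994703869107 th 170.68989734671734 bar from 170.90277492044382
13.22 p [0.5155 0.1475 0.0822] yawx 2.9828 zc [-0.0008  0.001  -1.    ] F [-0.2704  6.6512 -5.2385] M [1.4168 0.333  0.8191] op 14.5 g 98.7 q [ 0.2418  0.5763 -0.7865  1.9753  0.5553  0.8176  0.5535]
[[np.float64(-1.4), np.float64(-10.9), 0.08, 0.06], [np.float64(-0.8), np.float64(-10.9), 0.08, 0.06], [np.float64(-0.1), np.float64(-11.0), 0.08, 0.06], [np.float64(0.5), np.float64(-11.0), 0.08, 0.06], [np.float64(1.2), np.float64(-10.9), 0.08, 0.06], [np.float64(1.8), np.float64(-10.8), 0.08, 0.06], [np.float64(2.5), np.float64(-10.7), 0.08, 0.06], [np.float64(3.1), np.float64(-10.5), 0.08, 0.06], [np.float64(3.7), np.float64(-10.3), 0.08, 0.06], [np.float64(4.3), np.float64(-10.1), 0.08, 0.06], [np.float64(4.9), np.float64(-9.8), 0.08, 0.06], [np.float64(5.5), np.float64(-9.5), 0.08, 0.06], [np.float64(6.1), np.float64(-9.1), 0.08, 0.06], [np.float64(6.6), np.float64(-8.7), 0.08, 0.06], [np.float64(7.1), np.float64(-8.3), 0.08, 0.06], [np.float64(7.6), np.float64(-7.9), 0.08, 0.06], [np.float64(8.1), np.float64(-7.4), 0.08, 0.06]]
```

Request:
{"api": "send_rows", "payload": {
  "increments": [
    [-1.3,-10.9,0.08,0.06],
    [-0.7,-10.9,0.08,0.06],
    [0,-11,0.08,0.06],
    [0.6,-11,0.08,0.06],
    [1.3,-10.9,0.08,0.06],
    [1.9,-10.8,0.08,0.06],
    [2.5,-10.7,0.08,0.06],
    [0,0,0,0]
  ]
}}

```text
clock: 13.88
position: [0.5188, 0.0707, 0.0822]
tool_rot: [0.407, -3.111, -0.0]
contact_force: [-3.8, 5.6, -2.6]
opening: 0.0141
grasp_force: 98.9
```

Request:
{"api": "send_rows", "payload": {
  "increments": [
    [3.1,-10.5,0.08,0.06],
    [3.7,-10.3,0.08,0.06],
    [4.3,-10.1,0.08,0.06],
    [4.9,-9.8,0.08,0.06],
    [5.5,-9.5,0.08,0.06],
    [6.1,-9.1,0.08,0.06],
    [6.6,-8.7,0.08,0.06],
    [7.1,-8.3,0.08,0.06],
    [0,0,0,0],
    [0,0,0,0]
  ]
}}

```text
clock: 14.72
position: [0.5595, -0.0052, 0.0826]
tool_rot: [1.13, -2.925, -0.002]
contact_force: [-4.3, 2.5, -3.1]
opening: 0.014
grasp_force: 98.9
```

```bash
python3 arc.py .6958 .1179 .06 1
```

```text
r 0.18366091267502319 th -137.91827626161913 bar from 222.24911781848746
14.72 p [ 0.5595 -0.0052  0.0826] yawx 3.879 zc [-0.006  -0.0011 -1.    ] F [-4.3443  2.4935 -3.0559] M [0.5685 0.8799 0.6141] op 14.0 g 98.9 q [ 0.6408  0.6996 -0.9849  1.9111  0.724   0.9438  1.6102]
[[np.float64(7.6), np.float64(-8.0), 0.08, 0.06]]
```

```bash
cat > back.py <<'E'
from s import *
import sys
# rows: retract to radius r1, arc back to angle t1(deg), ending dz
hx,hy,r1,t1,dz=map(float,sys.argv[1:6]);o=observe();p=o['position'];x=R.from_rotvec(o['tool_rot']).as_matrix()[:,0]
yaw=np.arctan2(x[1],x[0])%(2*np.pi);h=np.array([hx,hy]);u=x[:2]
r=p[:2]-h;d=r1-np.hypot(*r);n=5
print([[round(u[0]*d/n*1e3,1),round(u[1]*d/n*1e3,1),0,0]]*n)
q0=p[:2]+u*d;r0=np.hypot(*(q0-h));th=np.arctan2(*(q0-h)[::-1])%(2*np.pi);t1=np.radians(t1)
m=15;q=h+np.array([[r0*np.cos(a),r0*np.sin(a)] for a in np.linspace(th,t1,m+1)]);dd=np.diff(q,axis=0)*1e3
for a,b in dd: print([round(float(a),1),round(float(b),1),round(dz/m,2),round((t1-yaw)/m,4)],end=', ')
E
python3 back.py .6958 .1179 .218 130 1
```

```text
[[np.float64(-5.1), np.float64(-4.6), 0, 0], [np.float64(-5.1), np.float64(-4.6), 0, 0], [np.float64(-5.1), np.float64(-4.6), 0, 0], [np.float64(-5.1), np.float64(-4.6), 0, 0], [np.float64(-5.1), np.float64(-4.6), 0, 0]]
[-14.7, 18.1, 0.07, np.float64(-0.1073)], [-12.7, 19.6, 0.07, np.float64(-0.1073)], [-10.5, 20.9, 0.07, np.float64(-0.1073)], [-8.2, 21.9, 0.07, np.float64(-0.1073)], [-5.8, 22.6, 0.07, np.float64(-0.1073)], [-3.4, 23.1, 0.07, np.float64(-0.1073)], [-0.9, 23.3, 0.07, np.float64(-0.1073)], [1.6, 23.3, 0.07, np.float64(-0.1073)], [4.1, 23.0, 0.07, np.float64(-0.1073)], [6.5, 22.4, 0.07, np.float64(-0.1073)], [8.9, 21.6, 0.07, np.float64(-0.1073)], [11.1, 20.5, 0.07, np.float64(-0.1073)], [13.3, 19.2, 0.07, np.float64(-0.1073)], [15.3, 17.7, 0.07, np.float64(-0.1073)], [17.1, 15.9, 0.07, np.float64(-0.1073)],
```

Request:
{"api": "send_rows", "payload": {
  "increments": [
    [-5.1,-4.6,0,0],
    [-5.1,-4.6,0,0],
    [-5.1,-4.6,0,0],
    [-5.1,-4.6,0,0],
    [-5.1,-4.6,0,0],
    [0,0,0,0]
  ]
}}

```text
clock: 15.22
position: [0.5353, -0.0311, 0.0832]
tool_rot: [1.127, -2.929, 0.003]
contact_force: [-1.2, -0.3, -4.1]
opening: 0.0138
grasp_force: 98.6
```

Request:
{"api": "send_rows", "payload": {
  "increments": [
    [-14.7,18.1,0.07,-0.1073],
    [-12.7,19.6,0.07,-0.1073],
    [-10.5,20.9,0.07,-0.1073],
    [-8.2,21.9,0.07,-0.1073],
    [-5.8,22.6,0.07,-0.1073],
    [-3.4,23.1,0.07,-0.1073],
    [-0.9,23.3,0.07,-0.1073],
    [1.6,23.3,0.07,-0.1073],
    [4.1,23,0.07,-0.1073],
    [6.5,22.4,0.07,-0.1073],
    [8.9,21.6,0.07,-0.1073],
    [11.1,20.5,0.07,-0.1073],
    [13.3,19.2,0.07,-0.1073],
    [15.3,17.7,0.07,-0.1073],
    [17.1,15.9,0.07,-0.1073],
    [0,0,0,0],
    [0,0,0,0],
    [0,0,0,0]
  ]
}}

```text
clock: 16.72
position: [0.5577, 0.2842, 0.0842]
tool_rot: [-1.324, -2.848, 0.002]
contact_force: [-0.6, -1.2, -3.0]
opening: 0.0142
grasp_force: 98.9
```

```bash
python3 arc.py .6958 .1179 .06 1
python3 - <<'E'
from fit import *
from s import R
o=observe();p=o['position'];x=R.from_rotvec(o['tool_rot']).as_matrix()[:,0]
tip=p-x*.150+np.array([0,0,.005]);back=p-x*.09+np.array([0,0,.005])
ims=[]
for c,b in(('side',(175,170,225,210)),('top',(235,140,285,180))):
    im=np.ascontiguousarray(grab_frame(c)[b[1]:b[3],b[0]:b[2],::-1]);im=cv2.resize(im,None,fx=7,fy=7,interpolation=cv2.INTER_CUBIC)
    im=np.clip((im.astype(float)-30)*1.5,0,255).astype(np.uint8);a=im.copy()
    f=lambda P:((pj(c,np.array(P))+.5-b[:2])*7).astype(np.int32)
    for T in(129.5,39.5,219.5):
        t=np.radians(T);d=np.array([np.cos(t),np.sin(t),0]);n=np.array([-d[1],d[0],0]);C=np.array([.6958,.1179,.0885]);u=np.array([0,0,1])
        cv2.polylines(a,[f([C+d*.054+n*.007*np.cos(q)+u*.007*np.sin(q) for q in th])],True,(0,0,255),1)
        cv2.polylines(a,[f([C+d*.054+n*.014*i+u*.013*j for i,j in((1,1),(1,-1),(-1,-1),(-1,1))])],True,(0,255,255),1)
    cv2.polylines(a,[f([tip,back])],False,(255,0,0),1)
    ims.append(np.hstack([im,a]))
cv2.imwrite('pics/pre2.png',np.vstack(ims))
E
```

```text
r 0.216147942409878 th 129.70399880205676 bar from 130.13660160705294
16.72 p [0.5577 0.2842 0.0842] yawx 2.2713 zc [-0.0009 -0.001  -1.    ] F [-0.5772 -1.1776 -2.9798] M [ 0.0534  0.0658 -0.0131] op 14.2 g 98.9 q [-0.1211  0.6358 -0.5894  1.7674  0.4445  0.8759 -0.2106]
[[np.float64(-9.7), np.float64(-8.6), 0.08, 0.06]]
```

View pics/pre2.png

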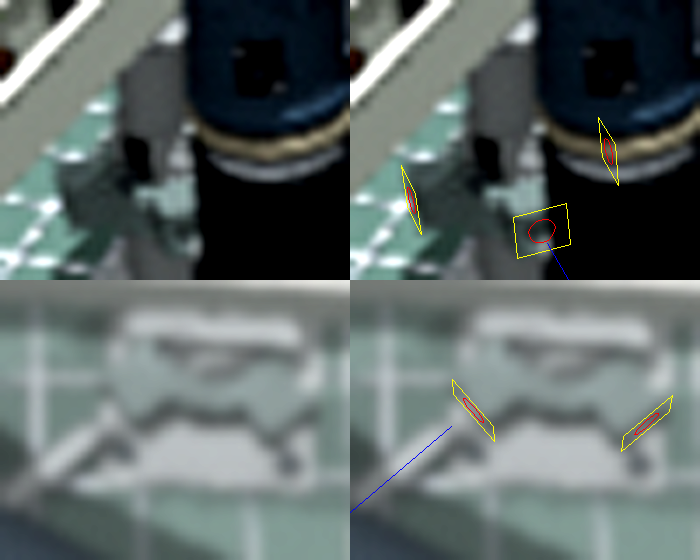

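The side view shows the new hole around (178,232), perhaps slightly left of the overlay. I'll check the collar phase with mask fits instead.

Run:
```python
from fit import *
def scan(m,c,z,ign=None):
    out=[]
    for d in range(24,58,2):
        Rr=[]
        for k in range(4):
            t=np.radians(d+5.08+90*k);b=box(.024,.054,-.014,.014,z-.013,z+.013)
            M=np.array([[np.cos(t),-np.sin(t),0],[np.sin(t),np.cos(t),0],[0,0,1]]);Rr.append(b@M.T)
        gut=render(c,[box(-.025,.025,-.33,.33,.2,.245)],.6958,.1179,-.0887)
        re=render(c,Rr+[cyl(.034,z-.013,z+.013)],.6958,.1179,-.0887)
        if c=='top':re=re*(1-gut)
        out.append((d,round(float(np.abs(re-m).sum()/m.sum()),3)))
    return out
print('world phase; old top',scan(np.load('m_top_collar_265.npy').astype(float),'top',.0865))
grab_frame('top')
for r in outline_of('top','collar'):
    m=r['pixels'].astype(float);ys,xs=np.nonzero(m)
    if abs(xs.mean()-265)<8 and m.sum()>200: print(round(r['p'],2),m.sum(),scan(m,'top',.0885))
```

```text
world phase; old top [(24, 0.36), (26, 0.332), (28, 0.308), (30, 0.281), (32, 0.255), (34, 0.232), (36, 0.216), (38, 0.213), (40, 0.223), (42, 0.239), (44, 0.263), (46, 0.291), (48, 0.32), (50, 0.349), (52, 0.379), (54, 0.405), (56, 0.433)]
0.68 275.0 [(24, 0.901), (26, 0.85), (28, 0.8), (30, 0.751), (32, 0.713), (34, 0.68), (36, 0.665), (38, 0.67), (40, 0.694), (42, 0.729), (44, 0.766), (46, 0.81), (48, 0.858), (50, 0.906), (52, 0.96), (54, 1.012), (56, 1.07)]
```

Request:
{"api": "send_rows", "payload": {
  "increments": [
    [2.5,2,-0.3,-0.018],
    [2.5,2,-0.3,-0.018],
    [0,0,0,0],
    [0,0,0,0]
  ]
}}

```text
clock: 17.25
position: [0.5633, 0.2891, 0.084]
tool_rot: [1.376, 2.824, 0.0]
contact_force: [-0.3, 0.0, -4.1]
opening: 0.0141
grasp_force: 98.9
```

Request:
{"api": "send_rows", "payload": {
  "increments": [
    [1.8,-2.4,0,0],
    [1.8,-2.4,0,0],
    [1.8,-2.4,0,0],
    [1.8,-2.4,0,0],
    [1.2,-1.6,0,0],
    [1.2,-1.6,0,0],
    [0,0,0,0]
  ]
}}

```text
clock: 17.83
position: [0.5732, 0.2754, 0.0839]
tool_rot: [1.377, 2.824, -0.0]
contact_force: [0.7, 0.0, -4.0]
opening: 0.0141
grasp_force: 98.9
```

```bash
python3 arc.py .6958 .1179 .06 1
```

```text
r 0.19960828470359832 th 127.91029770214216 bar from 128.01756190909023
17.83 p [0.5732 0.2754 0.0839] yawx 2.2343 zc [ 0.0002 -0.0002 -1.    ] F [ 0.6719  0.0033 -3.9773] M [0.0149 0.0513 0.0425] op 14.1 g 98.9 q [-0.1093  0.6459 -0.577   1.7443  0.4394  0.8832 -0.2151]
[[np.float64(-9.2), np.float64(-7.6), 0.08, 0.06]]
```

Tip r ≈ 49.6 with no contact force, so the nose is entering. Pushing on.

Request:
{"api": "send_rows", "payload": {
  "increments": [
    [1.2,-1.6,0,0],
    [1.2,-1.6,0,0],
    [1.2,-1.6,0,0],
    [0,0,0,0]
  ]
}}

```text
clock: 18.17
position: [0.5765, 0.271, 0.0838]
tool_rot: [-1.376, -2.824, -0.0]
contact_force: [1.7, 0.2, -3.4]
opening: 0.0141
grasp_force: 98.8
```

Request:
{"api": "send_rows", "payload": {
  "increments": [
    [1.2,-1.6,0,0],
    [1.2,-1.6,0,0],
    [1.2,-1.6,0,0],
    [0,0,0,0]
  ]
}}

```text
clock: 18.5
position: [0.5802, 0.266, 0.0838]
tool_rot: [1.376, 2.824, -0.0]
contact_force: [1.0, 0.0, -5.0]
opening: 0.0138
grasp_force: 98.7
```

Request:
{"api": "send_rows", "payload": {
  "increments": [
    [1.2,-1.6,0,0],
    [1.2,-1.6,0,0],
    [1.2,-1.6,0,0],
    [0,0,0,0]
  ]
}}

```text
clock: 18.83
position: [0.5839, 0.2612, 0.0839]
tool_rot: [1.376, 2.824, 0.0]
contact_force: [0.5, -0.3, -5.3]
opening: 0.014
grasp_force: 98.7
```

```bash
python3 arc.py .6958 .1179 .06 28 | sed 's/np.float64//g'
```

```text
r 0.18180686549854636 th 127.99200185359088 bar from 128.04286996697294
18.83 p [0.5839 0.2612 0.0839] yawx 2.2348 zc [ 0.0003 -0.0001 -1.    ] F [ 0.5088 -0.2555 -5.2659] M [0.2774 0.067  0.0479] op 14.0 g 98.7 q [-0.0843  0.6507 -0.5757  1.735   0.4396  0.8874 -0.1856]
[[(-8.4), (-7.0), 0.08, 0.06], [(-8.0), (-7.5), 0.08, 0.06], [(-7.5), (-7.9), 0.08, 0.06], [(-7.0), (-8.4), 0.08, 0.06], [(-6.5), (-8.8), 0.08, 0.06], [(-6.0), (-9.1), 0.08, 0.06], [(-5.4), (-9.5), 0.08, 0.06], [(-4.8), (-9.8), 0.08, 0.06], [(-4.2), (-10.1), 0.08, 0.06], [(-3.6), (-10.3), 0.08, 0.06], [(-3.0), (-10.5), 0.08, 0.06], [(-2.4), (-10.6), 0.08, 0.06], [(-1.7), (-10.8), 0.08, 0.06], [(-1.1), (-10.9), 0.08, 0.06], [(-0.4), (-10.9), 0.08, 0.06], [(0.2), (-10.9), 0.08, 0.06], [(0.9), (-10.9), 0.08, 0.06], [(1.5), (-10.8), 0.08, 0.06], [(2.2), (-10.7), 0.08, 0.06], [(2.8), (-10.5), 0.08, 0.06], [(3.5), (-10.3), 0.08, 0.06], [(4.1), (-10.1), 0.08, 0.06], [(4.7), (-9.9), 0.08, 0.06], [(5.3), (-9.6), 0.08, 0.06], [(5.8), (-9.2), 0.08, 0.06], [(6.4), (-8.9), 0.08, 0.06], [(6.9), (-8.5), 0.08, 0.06], [(7.4), (-8.0), 0.08, 0.06]]
```

Request:
{"api": "send_rows", "payload": {
  "increments": [
    [-8.4,-7,0.08,0.06],
    [-8,-7.5,0.08,0.06],
    [-7.5,-7.9,0.08,0.06],
    [-7,-8.4,0.08,0.06],
    [-6.5,-8.8,0.08,0.06],
    [-6,-9.1,0.08,0.06],
    [-5.4,-9.5,0.08,0.06],
    [-4.8,-9.8,0.08,0.06],
    [-4.2,-10.1,0.08,0.06],
    [0,0,0,0]
  ]
}}

```text
clock: 19.67
position: [0.5258, 0.1841, 0.0849]
tool_rot: [0.566, 3.089, 0.005]
contact_force: [1.3, 5.9, -6.5]
opening: 0.0141
grasp_force: 98.7
```

Request:
{"api": "send_rows", "payload": {
  "increments": [
    [-1.8,-5.2,0.04,0.03],
    [-1.7,-5.2,0.04,0.03],
    [-1.5,-5.2,0.04,0.03],
    [-1.4,-5.3,0.04,0.03]
  ]
}}

```text
clock: 20.0
position: [0.5196, 0.1656, 0.0854]
tool_rot: [0.379, 3.117, 0.007]
contact_force: [1.4, 5.9, -7.0]
opening: 0.0139
grasp_force: 98.8
```

Request:
{"api": "send_rows", "payload": {
  "increments": [
    [-1.2,-5.3,0.04,0.03],
    [-1.1,-5.3,0.04,0.03],
    [-0.9,-5.4,0.04,0.03]
  ]
}}

```text
clock: 20.25
position: [0.516, 0.1495, 0.0854]
tool_rot: [0.238, 3.132, 0.006]
contact_force: [-0.4, 6.6, -6.5]
opening: 0.0142
grasp_force: 98.8
```

Request:
{"api": "send_rows", "payload": {
  "increments": [
    [-0.7,-5.4,0.04,0.03],
    [-0.5,-5.4,0.04,0.03],
    [-0.3,-5.4,0.04,0.03]
  ]
}}

```text
clock: 20.5
position: [0.5138, 0.1332, 0.0853]
tool_rot: [-0.097, -3.14, -0.005]
contact_force: [-1.0, 7.5, -6.8]
opening: 0.0139
grasp_force: 98.9
```

```bash
python3 arc.py .6958 .1179 .03 30 | sed 's/np.float64//g'
```

```text
r 0.18265207824467383 th 175.1793479843687 bar from 176.47391624012067
20.5 p [0.5138 0.1332 0.0853] yawx 3.0801 zc [-0.0002  0.0032 -1.    ] F [-1.035   7.4959 -6.8197] M [1.386  0.7598 0.8086] op 13.9 g 98.9 q [ 0.2924  0.5744 -0.8182  1.9853  0.5668  0.8234  0.663 ]
[[(-0.4), (-5.5), 0.04, 0.03], [(-0.2), (-5.5), 0.04, 0.03], [(-0.1), (-5.5), 0.04, 0.03], [(0.1), (-5.5), 0.04, 0.03], [(0.3), (-5.5), 0.04, 0.03], [(0.4), (-5.5), 0.04, 0.03], [(0.6), (-5.4), 0.04, 0.03], [(0.8), (-5.4), 0.04, 0.03], [(0.9), (-5.4), 0.04, 0.03], [(1.1), (-5.4), 0.04, 0.03], [(1.3), (-5.3), 0.04, 0.03], [(1.4), (-5.3), 0.04, 0.03], [(1.6), (-5.2), 0.04, 0.03], [(1.7), (-5.2), 0.04, 0.03], [(1.9), (-5.1), 0.04, 0.03], [(2.0), (-5.1), 0.04, 0.03], [(2.2), (-5.0), 0.04, 0.03], [(2.3), (-5.0), 0.04, 0.03], [(2.5), (-4.9), 0.04, 0.03], [(2.6), (-4.8), 0.04, 0.03], [(2.8), (-4.7), 0.04, 0.03], [(2.9), (-4.6), 0.04, 0.03], [(3.1), (-4.6), 0.04, 0.03], [(3.2), (-4.5), 0.04, 0.03], [(3.3), (-4.4), 0.04, 0.03], [(3.4), (-4.3), 0.04, 0.03], [(3.6), (-4.2), 0.04, 0.03], [(3.7), (-4.0), 0.04, 0.03], [(3.8), (-3.9), 0.04, 0.03], [(3.9), (-3.8), 0.04, 0.03]]
```

Request:
{"api": "send_rows", "payload": {
  "increments": [
    [-0.4,-5.5,0.04,0.03],
    [-0.2,-5.5,0.04,0.03],
    [0,-5.5,0.04,0.03]
  ]
}}

```text
clock: 20.75
position: [0.513, 0.1166, 0.0854]
tool_rot: [0.045, -3.141, -0.004]
contact_force: [-1.8, 6.3, -6.3]
opening: 0.0141
grasp_force: 99.0
```

Request:
{"api": "send_rows", "payload": {
  "increments": [
    [0.1,-5.5,0.04,0.03],
    [0.3,-5.5,0.04,0.03],
    [0.4,-5.5,0.04,0.03]
  ]
}}

```text
clock: 21.0
position: [0.5137, 0.1, 0.0854]
tool_rot: [0.186, -3.135, -0.004]
contact_force: [-1.7, 6.7, -5.5]
opening: 0.0142
grasp_force: 99.0
```

Request:
{"api": "send_rows", "payload": {
  "increments": [
    [0.6,-5.4,0.04,0.03],
    [0.8,-5.4,0.04,0.03],
    [0.9,-5.4,0.04,0.03]
  ]
}}

```text
clock: 21.25
position: [0.5159, 0.0837, 0.0855]
tool_rot: [0.327, -3.124, -0.004]
contact_force: [-1.8, 6.1, -5.8]
opening: 0.014
grasp_force: 99.0
```

```bash
python3 arc.py .6958 .1179 .03 1 | sed 's/np.float64//g'
```

```text
r 0.18308727754510337 th -169.22813814215857 bar from 191.95736071990396
21.25 p [0.5159 0.0837 0.0855] yawx 3.3503 zc [-0.0012  0.0022 -1.    ] F [-1.7863  6.1403 -5.765 ] M [1.2423 0.8296 0.8183] op 14.0 g 99.0 q [ 0.4343  0.5906 -0.8864  2.0003  0.6135  0.8413  0.9805]
[[(1.1), (-5.4), 0.04, 0.03]]
```

Request:
{"api": "send_rows", "payload": {
  "increments": [
    [1.1,-5.4,0.04,0.03],
    [1.3,-5.3,0.04,0.03],
    [1.4,-5.3,0.04,0.03]
  ]
}}

```text
clock: 21.5
position: [0.5196, 0.0676, 0.0855]
tool_rot: [0.467, -3.105, -0.003]
contact_force: [-1.8, 4.6, -5.4]
opening: 0.014
grasp_force: 99.0
```

Request:
{"api": "send_rows", "payload": {
  "increments": [
    [1.6,-5.2,0.04,0.03],
    [1.7,-5.2,0.04,0.03],
    [1.9,-5.1,0.04,0.03]
  ]
}}

```text
clock: 21.75
position: [0.5247, 0.0519, 0.0856]
tool_rot: [0.606, -3.081, -0.003]
contact_force: [-3.5, 6.0, -6.0]
opening: 0.0142
grasp_force: 99.0
```

Request:
{"api": "send_rows", "payload": {
  "increments": [
    [2,-5.1,0.04,0.03],
    [2.2,-5,0.04,0.03],
    [2.3,-5,0.04,0.03]
  ]
}}

```text
clock: 22.0
position: [0.5307, 0.0383, 0.0857]
tool_rot: [0.747, -3.05, -0.006]
contact_force: [-4.6, 10.6, -5.5]
opening: 0.0138
grasp_force: 99.4
```

```bash
python3 arc.py .6958 .1179 .03 1 | sed 's/np.float64//g'
```

```text
r 0.18326414650103548 th -154.27322649130684 bar from 207.53534125000726
22.0 p [0.5307 0.0383 0.0857] yawx 3.6222 zc [-0.0025  0.0036 -1.    ] F [-4.6067 10.5664 -5.4748] M [1.9598 1.2082 1.169 ] op 13.8 g 99.4 q [ 0.5571  0.6323 -0.9468  1.9761  0.6646  0.8816  1.3034]
[[(2.5), (-4.9), 0.04, 0.03]]
```

Force is rising and the bar lags. Pausing to see whether this is the stop, then small pushes.

Request:
{"api": "send_rows", "payload": {
  "increments": [
    [0,0,0,0],
    [0,0,0,0],
    [0,0,0,0]
  ]
}}

```text
clock: 22.25
position: [0.5305, 0.0386, 0.0857]
tool_rot: [0.745, -3.05, -0.006]
contact_force: [-2.8, 9.6, -5.2]
opening: 0.014
grasp_force: 99.3
```

Request:
{"api": "send_rows", "payload": {
  "increments": [
    [2.5,-4.9,0,0.02],
    [0,0,0,0],
    [0,0,0,0]
  ]
}}

```text
clock: 22.5
position: [0.5323, 0.0352, 0.0857]
tool_rot: [0.779, -3.041, -0.01]
contact_force: [-5.1, 12.5, -6.1]
opening: 0.014
grasp_force: 99.8
```

```bash
python3 arc.py .6958 .1179 .03 1 | sed 's/np.float64//g'
```

```text
r 0.1832430584340772 th -153.17334746079206 bar from 208.72769985992446
22.5 p [0.5323 0.0352 0.0857] yawx 3.643 zc [-0.0036  0.0054 -1.    ] F [-5.0554 12.4616 -6.1366] M [2.1149 1.4129 1.3149] op 14.0 g 99.8 q [ 0.5664  0.6374 -0.9518  1.9722  0.6674  0.8858  1.3294]
[[(2.6), (-4.9), 0.04, 0.03]]
```

Request:
{"api": "send_rows", "payload": {
  "increments": [
    [2.5,-4.9,0,0.02],
    [0,0,0,0],
    [0,0,0,0]
  ]
}}

```text
clock: 22.75
position: [0.5341, 0.032, 0.0857]
tool_rot: [0.812, -3.033, -0.013]
contact_force: [-6.7, 15.1, -5.1]
opening: 0.0138
grasp_force: 100.4
```

Request:
{"api": "send_rows", "payload": {
  "increments": [
    [2.6,-4.8,0,0.02],
    [0,0,0,0],
    [0,0,0,0]
  ]
}}

```text
clock: 23.0
position: [0.536, 0.0288, 0.0857]
tool_rot: [0.845, -3.023, -0.016]
contact_force: [-9.0, 17.3, -6.2]
opening: 0.0144
grasp_force: 101.2
```

```bash
python3 arc.py .6958 .1179 .03 1 | sed 's/np.float64//g'
```

```text
r 0.18294258515210626 th -150.8668494618778 bar from 211.24500617317477
23.0 p [0.536  0.0288 0.0857] yawx 3.6869 zc [-0.005   0.0094 -0.9999] F [-8.9703 17.3378 -6.1877] M [3.2833 1.9536 1.6489] op 14.4 g 101.2 q [ 0.585   0.648  -0.9622  1.9634  0.673   0.8945  1.3845]
[[(2.7), (-4.8), 0.04, 0.03]]
```

Net torque about the prop axis is now ≈1.9 N·m against 0.35–0.45 while it turned freely, so this is the stop. One last firm push.

Request:
{"api": "send_rows", "payload": {
  "increments": [
    [2.6,-4.7,0,0.02],
    [2.7,-4.7,0,0.02],
    [0,0,0,0],
    [0,0,0,0]
  ]
}}

```text
clock: 23.33
position: [0.5398, 0.023, 0.0857]
tool_rot: [0.911, -3.004, -0.024]
contact_force: [-12.2, 22.8, -3.6]
opening: 0.0138
grasp_force: 102.9
```

Request:
{"api": "send_rows", "payload": {
  "increments": [
    [2.7,-4.6,0,0.02],
    [0,0,0,0],
    [0,0,0,0],
    [0,0,0,0]
  ]
}}

```text
clock: 23.67
position: [0.5418, 0.0202, 0.0858]
tool_rot: [0.943, -2.994, -0.028]
contact_force: [-12.8, 26.2, -4.1]
opening: 0.0142
grasp_force: 103.6
```

```bash
python3 arc.py .6958 .1179 .03 1 | sed 's/np.float64//g'
```

```text
r 0.18238733113342126 th -147.62246205880732 bar from 214.97750791328588
23.67 p [0.5418 0.0202 0.0858] yawx 3.7521 zc [-0.0078  0.0159 -0.9998] F [-12.7759  26.2338  -4.1499] M [5.1732 2.8885 1.8826] op 14.2 g 103.6 q [ 0.6102  0.6647 -0.9772  1.9488  0.6807  0.9086  1.4655]
[[(3.0), (-4.6), 0.04, 0.03]]
```

Request:
{"api": "send_rows", "payload": {
  "increments": [
    [-2.7,4.6,0,-0.02],
    [-2.7,4.7,0,-0.02],
    [-2.6,4.7,0,-0.02],
    [-2.6,4.8,0,-0.02],
    [-2.5,4.9,0,-0.02],
    [-2.5,4.9,0,-0.02],
    [0,0,0,0]
  ]
}}

```text
clock: 24.25
position: [0.5301, 0.0388, 0.0857]
tool_rot: [0.745, -3.049, -0.004]
contact_force: [-3.5, 7.3, -6.2]
opening: 0.0143
grasp_force: 99.4
```

Request:
{"api": "send_rows", "payload": {
  "increments": [
    [-1.2,2.5,0,-0.01],
    [0,0,0,0],
    [0,0,0,0]
  ]
}}

```text
clock: 24.5
position: [0.5294, 0.0402, 0.0856]
tool_rot: [0.729, -3.054, -0.004]
contact_force: [-4.0, 6.5, -5.7]
opening: 0.0143
grasp_force: 99.3
```

```bash
python3 arc.py .6958 .1179 .03 1 | sed 's/np.float64//g'
```

```text
r 0.18363076748366353 th -154.9543114732436 bar from 206.84074615111652
24.5 p [0.5294 0.0402 0.0856] yawx 3.6101 zc [-0.0027  0.0019 -1.    ] F [-3.9772  6.5435 -5.7453] M [1.2992 1.0614 1.0168] op 14.3 g 99.3 q [ 0.5512  0.6296 -0.9437  1.9786  0.6633  0.8799  1.2875]
[[(2.4), (-5.0), 0.04, 0.03]]
```

Back at the same hand position with about the same force, so the collar held under the firm push. Unload, then withdraw along the bar.

Request:
{"api": "send_rows", "payload": {
  "increments": [
    [-1.2,2.5,0,-0.01],
    [-1.2,2.5,0,-0.01],
    [0,0,0,0]
  ]
}}

```text
clock: 24.75
position: [0.5278, 0.044, 0.0857]
tool_rot: [0.694, -3.062, -0.001]
contact_force: [-1.9, 5.3, -7.0]
opening: 0.0138
grasp_force: 99.0
```

```bash
python3 arc.py .6958 .1179 .03 1 | sed 's/np.float64//g'
```

```text
r 0.18355562882373888 th -156.25846127975765 bar from 205.5412288942189
24.75 p [0.5278 0.044  0.0857] yawx 3.5874 zc [-0.0018  0.0005 -1.    ] F [-1.9495  5.2666 -6.9771] M [0.7719 0.7195 0.6384] op 13.8 g 99.0 q [ 0.5407  0.6247 -0.9386  1.9823  0.6601  0.8757  1.2587]
[[(2.3), (-5.0), 0.04, 0.03]]
```

Request:
{"api": "send_rows", "payload": {
  "increments": [
    [-4,-1.9,0,0],
    [-6,-2.9,0,0],
    [-6,-2.9,0,0],
    [-6,-2.9,0,0],
    [-6,-2.9,0,0],
    [-6,-2.9,0,0],
    [-4,-1.9,0,0],
    [0,0,0,0]
  ]
}}

```text
clock: 25.42
position: [0.4902, 0.0224, 0.0857]
tool_rot: [0.688, -3.064, 0.002]
contact_force: [-0.4, -0.4, -3.4]
opening: 0.0141
grasp_force: 99.2
```

Request:
{"api": "send_rows", "payload": {
  "increments": [
    [0,0,20,0],
    [0,0,20,0],
    [0,0,20,0],
    [0,0,15,0],
    [-3.9,17,0,-0.027],
    [-3.9,17,0,-0.027],
    [-3.9,17,0,-0.027],
    [-3.9,17,0,-0.027],
    [-3.9,17,0,-0.027],
    [-3.9,17,0,-0.027],
    [-3.9,17,0,-0.027],
    [-3.9,17,0,-0.027],
    [-3.9,17,0,-0.027],
    [-3.9,17,0,-0.027],
    [0,0,0,0]
  ]
}}

```text
clock: 26.67
position: [0.4511, 0.198, 0.1617]
tool_rot: [-0.279, 3.127, 0.005]
contact_force: [-0.6, 0.6, -4.1]
opening: 0.0141
grasp_force: 99.4
```

```bash
python3 s.py
cat > barfit.py <<'E'
from h import *
np.set_printoptions(precision=4,suppress=True)
def bf(z):
  for c in('top','side'):
    grab_frame(c)
    for r in outline_of(c,'bar')[:4]:
        m=r['pixels'];ys,xs=np.nonzero(m);P=np.stack([xs,ys],1).astype(float);mu=P.mean(0);u=np.linalg.svd(P-mu,full_matrices=False)[2][0]
        t=(P-mu)@u;a,b=atz(c,mu+u*t.min(),z),atz(c,mu+u*t.max(),z)
        print(c,round(r['p'],2),m.sum(),a,b,'yaw',np.arctan2(a[1]-b[1],a[0]-b[0]))
E
python3 -c "
from barfit import *
bf(observe()['position'][2]+.005)"
```

```text
26.67 p [0.4511 0.198  0.1617] yawx 3.3195 zc [ 0.0014  0.0035 -1.    ] F [-0.5638  0.6342 -4.0656] M [ 0.0954  0.1205 -0.054 ] op 14.1 g 99.4 q [ 0.3043  0.4471 -1.0063  2.0052  0.468   0.9369  0.8049]
top 0.71 375 [0.4333 0.4764 0.1667] [0.3522 0.6471 0.1667] yaw -1.127027106266761
top 0.69 7051 [0.7302 0.4711 0.1667] [ 0.6676 -0.2349  0.1667] yaw 1.4824329484830217
top 0.62 46 [0.3045 0.1853 0.1667] [0.2621 0.2132 0.1667] yaw -0.5821200788381071
top 0.54 56 [0.5897 0.224  0.1667] [0.3866 0.1899 0.1667] yaw 0.1662184132711309
side 0.93 469 [0.403  0.6358 0.1667] [0.3252 0.7961 0.1667] yaw -1.1189216042190617
side 0.76 216 [0.544  0.2131 0.1667] [0.389  0.1854 0.1667] yaw 0.17721995378512206
```

Bar still square in the pads. Carry it to the tray and lower.

Request:
{"api": "send_rows", "payload": {
  "increments": [
    [-3.85,16.8,0,-0.027],
    [-3.85,16.8,0,-0.027],
    [-3.85,16.8,0,-0.027],
    [-3.85,16.8,0,-0.027],
    [-3.85,16.8,0,-0.027],
    [-3.85,16.8,0,-0.027],
    [-3.85,16.8,0,-0.027],
    [-3.85,16.8,0,-0.027],
    [-3.85,16.8,0,-0.027],
    [-3.85,16.8,0,-0.027],
    [0,0,0,0],
    [0,0,-15,0],
    [0,0,-15,0],
    [0,0,-15,0],
    [0,0,-15,0],
    [0,0,-15,0],
    [0,0,-10,0],
    [0,0,-10,0],
    [0,0,0,0],
    [0,0,0,0]
  ]
}}

```text
clock: 28.53
position: [0.4137, 0.3615, 0.0656]
tool_rot: [-0.152, -3.137, 0.0]
contact_force: [0.5, 0.5, -2.4]
opening: 0.0143
grasp_force: 99.3
```

Request:
{"api": "send_rows", "payload": {
  "increments": [
    [0,0,-3,0],
    [0,0,-3,0],
    [0,0,-2,0],
    [0,0,0,0],
    [0,0,0,0]
  ]
}}

```text
clock: 28.95
position: [0.4135, 0.3619, 0.0579]
tool_rot: [0.151, 3.138, 0.0]
contact_force: [-0.5, -0.1, -4.1]
opening: 0.0137
grasp_force: 99.3
```

```bash
python3 s.py
```

```text
28.95 p [0.4135 0.3619 0.0579] yawx 3.0455 zc [ 0.0001  0.     -1.    ] F [-0.4964 -0.0791 -4.1241] M [0.0378 0.1234 0.0134] op 13.7 g 99.3 q [-0.2091  0.6377 -0.7854  1.9582  0.624   0.8047  0.1257]
```

Request:
{"api": "send_rows", "payload": {
  "increments": [
    [0,0,-2,0],
    [0,0,-2,0],
    [0,0,-1,0],
    [0,0,0,0],
    [0,0,0,0]
  ]
}}

```text
clock: 29.37
position: [0.4135, 0.3619, 0.0531]
tool_rot: [0.151, 3.138, -0.0]
contact_force: [-0.5, -0.6, 1.1]
opening: 0.0141
grasp_force: 100.1
```

```bash
python3 s.py
```

```text
29.37 p [0.4135 0.3619 0.0531] yawx 3.0454 zc [ 0.0003 -0.0001 -1.    ] F [-0.5217 -0.6015  1.1344] M [-0.2751  0.138  -0.0044] op 14.1 g 100.1 q [-0.2139  0.6441 -0.7793  1.9606  0.6317  0.7968  0.1194]
```

Request:
{"api": "send_rows", "payload": {
  "hand": 85,
  "increments": [
    [0,0,0,0],
    [0,0,0,0],
    [0,0,0,0],
    [0,0,0,0],
    [0,0,0,0],
    [0,0,0,0],
    [0,0,0,0],
    [0,0,0,0],
    [0,0,0,0],
    [0,0,0,0]
  ]
}}

```text
clock: 30.2
position: [0.4135, 0.3619, 0.0528]
tool_rot: [-0.151, -3.138, -0.0]
contact_force: [-0.3, 0.6, 0.2]
opening: 0.0847
grasp_force: 0.0
```

Request:
{"api": "send_rows", "payload": {
  "increments": [
    [0,0,5,0],
    [0,0,10,0],
    [0,0,15,0],
    [0,0,20,0],
    [0,0,20,0],
    [0,0,20,0],
    [0,0,20,0],
    [0,0,20,0],
    [0,0,20,0],
    [0,0,20,0],
    [0,-20,0,0],
    [0,-30,0,0],
    [0,-30,0,0],
    [0,-40,0,0],
    [0,-40,0,0],
    [0,-40,0,0],
    [5,-40,0,0],
    [5,-40,0,0],
    [0,0,0,0],
    [0,0,0,0]
  ]
}}

```text
clock: 31.87
position: [0.4238, 0.0794, 0.2233]
tool_rot: [0.161, 3.137, -0.002]
contact_force: [0.2, 2.0, -0.8]
opening: 0.085
grasp_force: 0.0
```

```bash
python3 s.py
python3 - <<'E'
from barfit import *
bf(.058)
a=grab_frame('side')[:,:,::-1];b=grab_frame('top')[:,:,::-1]
def cr(im,x0,y0,x1,y1,s):return cv2.resize(np.ascontiguousarray(im[y0:y1,x0:x1]),None,fx=s,fy=s,interpolation=cv2.INTER_CUBIC)
p=[cr(a,160,145,290,295,2),cr(a,180,160,225,210,6),cr(b,150,120,450,270,2)]
t=np.zeros((600,800,3),np.uint8);t[:300,:260]=p[0];t[:300,270:540]=p[1];t[300:600,:600]=p[2]
cv2.imwrite('pics/end.png',t)
E
```

```text
31.87 p [0.4238 0.0794 0.2233] yawx 3.0391 zc [ 0.0007 -0.001  -1.    ] F [ 0.1713  1.9583 -0.7822] M [ 0.0651 -0.0203 -0.0158] op 85.0 g 0.0 q [ 0.6149  0.1987 -0.9911  2.0614  0.2017  0.9796  0.9878]
top 0.83 390 [0.5611 0.3485 0.058 ] [0.346  0.3696 0.058 ] yaw -0.09785588567524688
top 0.64 401 [0.4446 0.5062 0.058 ] [0.3523 0.6974 0.058 ] yaw -1.1211328741897668
top 0.56 178 [0.3651 0.1474 0.058 ] [0.2483 0.2234 0.058 ] yaw -0.5765918150021115
side 0.68 364 [0.5568 0.3497 0.058 ] [0.3488 0.3694 0.058 ] yaw -0.0947085085422825
side 0.67 406 [0.4361 0.5564 0.058 ] [0.3478 0.7396 0.058 ] yaw -1.121435646730271
side 0.44 110 [0.3422 0.2177 0.058 ] [0.2446 0.2811 0.058 ] yaw -0.5756368017333684
```

View pics/end.png

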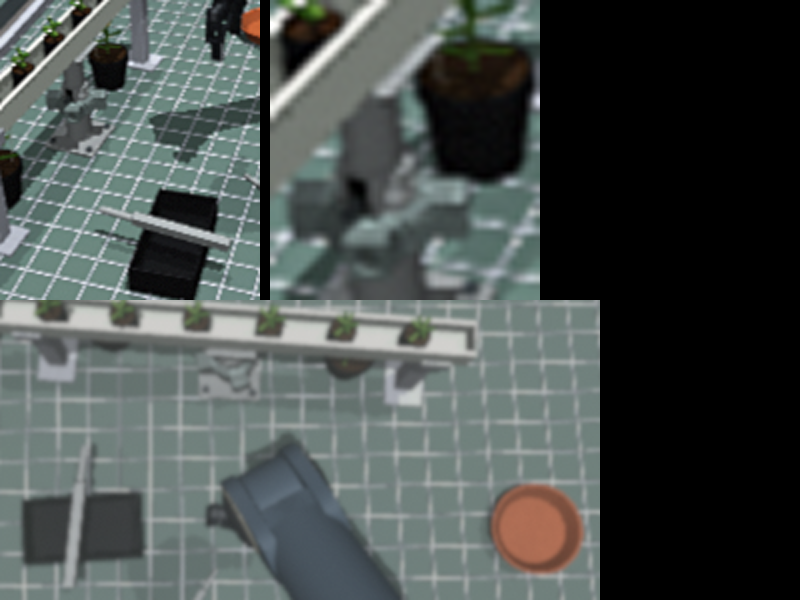

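The bar lies across the tray (260-px panel, ~(165,225)), the pots and saucer are where they were, and the head plate sits against the gutter. Handing in.

```bash
python3 -c "
from cell import *
print(sign_off())"
```

```text
the job is handed in; nothing more can be done
None
```

I turned the prop collar anticlockwise with the bar in two swings, about 166° in all, until it stopped solidly and held against a last push of about 3.4 N·m; the bar is back across the tray, the pots and saucer look undisturbed in the final pictures, and I handed the job in at about 32 s.

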